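# Feel for the catch of a spring-lid parts box

### The arm

A 6-joint arm with a two-finger parallel gripper is mounted at the origin on the work surface. World frame = base frame: x ahead of the robot, y to its left, z up, the work surface at z = 0. Lengths are in m, angles in rad, forces in N, time in s.
With the tool pointing down it reaches from about 0.35 to 0.775 m from the base axis. Payload 5.5 kg.
Tool frame: the origin (TCP) lies at the very end of the fingers, on their centre line; the grasp point (between the pads) lies 19 mm behind it; z points along the fingers, y is the line along which they close (so a half turn about z gives the same grasp; the last joint's range is limited). The gripper opens to 85 mm and grips with 20 to 120 N. Pads are 22 mm wide; open, the fingers measure 114 mm over their backs; the gripper's body (76 mm by 85 mm) begins 54 mm behind the grasp point. The pads swing forward as they close: fully open they stand 13 mm farther back than shut.
Start: joints at [-1.412, 0.313, 0.046, 1.304, 0, 1.431], TCP at [0.169, -0.55, 0.231] pointing down, gripper open.
Joint ranges: [-2.76, 2.76], [-0.86, 1.69], [-1.03, 1.26], [-2.2, 2.34], [-1.47, 1.5], [-3.14, 3.14]. Speed limits (rad/s): [2.57, 2.57, 3.14, 3.14, 3.14, 3.14].

### API

Orientations are given as a unit quaternion [w, x, y, z].
In Python, from workcell import get_state, read_camera, calibration, hand_in gives the robot as it stands.
- The arm moves only by the tool drive_tool, never from a script. Its argument "deltas" is a list that holds one entry, the list of rows, each a list of 7 numbers: the closure in counts, from 0 (fully open) to 255 (shut), then the shift along the tool's x, y, z in m, then the turn, a rotation vector about the tool's x, y, z in degrees. A call has 1 to 12 rows; each row is the pose to reach, as a shift and turn from the pose commanded when the call began, along the tool's axes at that moment; what a row does not reach only later rows make up. A row lasts 1/8 s, in which the tool goes at most 62.5 mm and 10.7 degrees, less where a joint would pass 70% of its speed; a pose out of reach is approached as far as the arm can. A call with a gripper value outside its range is refused whole. The fingers move at their own pace and stop on an object; "newtons" is the grip in N (left out, the last holds). Time passes only in rows, so rows that repeat a pose let the fingers close. It gives the time, the measured TCP pose, the force, the opening and the grip force at its end, in the units of the state.
- get_state(): the state, without advancing time (a new reading comes with each control period).
- read_camera(name): name is "side" or "top" or "wrist"; returns (picture, depth): 384x512x3 uint8, red, green, blue; 384x512 float32, m along the optical axis (not along the pixel's ray), 0 where there is no reading.
- calibration(name): a dict with "mtx" (3x3 intrinsics, pixels), "world_from_camera" (4x4, takes a point from camera to world coordinates). Camera axes: x right, y up, looking along -z (the intrinsics and any distortion apply to the point x, -y, -z); pixel columns grow to the right and rows downward; lengths in m; the calibration is good to about 2 mm. A picture is of the moment at which its call begins: read the wrist's pose just before it. calibration takes no time and is no camera call; for the wrist camera it gives the pose at the moment of the call.
- hand_in(): hands the job in; it is judged then, once.
The state is a dict: "clock": time; "joint_pos": joint angles; "qvel": joint speeds; "tau": joint torques, N m; "tcp_pos": TCP position; "orientation": TCP orientation; "wrist_force": force on the tool from outside, world axes, zero at the start; "ft_torque": the same for the moment, N m; "finger_gap": finger opening in m; "grip_force": force on a finger pad.
Only numpy, scipy, OpenCV 4.12 (cv2) and the standard library are available. Lean on these libraries where they do the work, as an engineer would, in place of code of your own. Each camera call takes 0.05 s, during which the arm holds its last target. There are 200 camera calls.

### The job

One box in the row of parts boxes has its catch on the side towards the robot: open it. Start with a fingertip on the rack's left-hand end block (seen from the robot), run it to the right along the front edge of the row, over the first box and on, until it comes to the notch; then press the key inside the notch down until the lid springs open, and draw the hand clear. Leave the other boxes shut, and do not pick up or shift any of the things lying around.

Things in the scene. Friction and masses are not known exactly. Their poses are not given: they have to be found in the camera images.
- rack: Rack screwed to the bench: five grey spring-lid parts boxes, side by side without gaps on a 6 mm plate between two black end blocks (|y| 140 to 170 mm). Origin: centre of underside, on the bench; x points from front (robot side) to back, y left along the row, z up. Box tops and end blocks are flush at z = 38 mm, the front face is at x = -48 mm, boxes are centred at y = 112, 56, 0, -56, -112 mm.
- edge_left (a point): Left end of the row's front edge: outer top front corner of the left-hand end block, 38 mm above the bench. The plain flat edge, at least 22 mm deep, runs from here to edge_right in front of the lids, broken only by the notch of the one box that faces the robot: any of the four boxes after the leftmost, another each time. The other boxes are turned round, their notches at the back.
- edge_right (a point): Right end of the front edge: outer top front corner of the right-hand end block, 38 mm above the bench.
- box_a: Leftmost box, always turned round (plain edge to the front; its own x points to the robot). Every box is 56 mm wide along the row, 96 mm deep, 32 mm high. Origin: centre of its underside, 6 mm above the bench.
- key (a joint): Key in the notch facing the robot: 0 at rest, 0.36 rad fully down, lets the lid go at about 0.24; springs back. Notch: 38 mm wide, mid-width of its box, 28 mm deep, open to front and top. Key: grey flap 35 mm wide, hinged at the notch's back; its front lip (rack x -46 mm) is 5 mm below the edge, lets go about 10.5 mm below it at some 5 N, and is stopped hard 13 mm below it. Press at x -45 to -38 mm.
- lid (a joint): Lid of the box whose notch faces the robot: 0 shut, 1.75 rad fully open. It springs open by itself in about 1 s once the key lets go (if the hand is above, it leans on the hand and opens fully when the hand leaves); hinged along the back of the box, 74 mm behind the front face, its free edge rises from just behind the notch.
- lid_a (a joint): Lid of a box that is turned round: 0 shut, grows as it opens. To stay shut.
- lid_b (a joint): Lid of a box that is turned round: 0 shut, grows as it opens. To stay shut.
- lid_c (a joint): Lid of a box that is turned round: 0 shut, grows as it opens. To stay shut.
- lid_d (a joint): Lid of a box that is turned round: 0 shut, grows as it opens. To stay shut.
- bottle: Amber dropper bottle with white cap and rubber teat, 33 mm across, 97 mm tall, standing near the back of the rack. Origin: centre of its foot. Leave alone.
- tape: Cream tape measure, 62 x 58 x 28 mm, right of the rack. Origin: centre of its underside. Leave alone.
- phone: White phone lying flat, 142 x 72 x 8 mm, behind the rack. Origin: centre of its underside. Leave alone.
- pen: Blue pen, 123 mm long along its x, 9 mm thick, lying in front of the rack. Origin: its middle, on the bench. Leave alone.
- loupe: Black eye loupe, 34 mm across, 30 mm tall, standing in front of the rack. Origin: centre of its foot. Leave alone.
- knife: Red pocket knife, 90 x 22 x 14 mm, lying in front of the rack. Origin: centre of its underside. Leave alone.
- meter: White handheld meter lying face up, 150 x 74 x 32 mm, left of the rack. Origin: centre of its underside. Leave alone.

How it is judged:
By the outcome, as a careful person would: the job done as asked, in the order asked, and still so for the second after the job is handed in, with the robot touching nothing.
It also fails if it takes over 64 s, if anything falls off the work surface, if the arm or the gripper's body presses on something with over 40 N, if the wrist force passes 120 N, or if a joint passes its speed limit or range.

## Working session

There is one attempt and no reset: what is moved stays moved. The work goes in short steps, Python scripts to look and compute and a tool call to move; the robot and the scene stay as the last step left them, time stands still between calls to the robot, and variables do not carry over. Pictures are saved under pics/ and viewed, at most 10 in all, crops included, and the job is handed in when it is done.

Besides the shell and the picture viewer there is one more tool, called in YAML: its name, and indented under it one key for each argument. drive_tool: Moves the arm, as the interface text tells. Its arguments: {"type":"object","properties":{"deltas":{"type":"array","items":{"type":"array","items":{"type":"array","items":{"type":"number"}}}},"newtons":{"type":"number"}},"required":["deltas"]}

```bash
mkdir -p pics; ls; python3 - <<'E'
from workcell import *
import cv2,numpy as np
s=get_state();print({k:np.round(v,4) for k,v in s.items()})
for n in ("top","side"):
    p,d=read_camera(n);cv2.imwrite(f"pics/{n}0.png",p[:,:,::-1]);np.save(f"pics/{n}0.npy",d)
    c=calibration(n);print(n,{k:np.round(v,4) for k,v in c.items()})
E
```

```text
pics
{'clock': np.float64(0.0), 'joint_pos': array([-1.4116,  0.314 ,  0.045 ,  1.3036, -0.    ,  1.4312]), 'qvel': array([-0.0008,  0.0029, -0.0001,  0.0001,  0.0008,  0.0007]), 'tau': array([ 1.30000e-03, -4.80627e+01,  2.98533e+01,  1.94000e-02,
       -1.00000e-04, -0.00000e+00]), 'tcp_pos': array([ 0.1692, -0.549 ,  0.2304]), 'orientation': array([-9.000e-04,  9.889e-01,  1.488e-01, -0.000e+00]), 'wrist_force': array([-0.3427, -0.0912, -0.2978]), 'ft_torque': array([-0.0587,  0.015 ,  0.0249]), 'grip_force': np.float64(0.0), 'finger_gap': np.float64(0.0853)}
top {'mtx': array([[406.4746,   0.    , 253.525 ],
       [  0.    , 406.4746, 185.6725],
       [  0.    ,   0.    ,   1.    ]]), 'world_from_camera': array([[-0.0113,  0.9946, -0.103 ,  0.4735],
       [-0.9999, -0.0117, -0.0033,  0.0187],
       [-0.0045,  0.103 ,  0.9947,  0.9528],
       [ 0.    ,  0.    ,  0.    ,  1.    ]])}
side {'mtx': array([[496.8492,   0.    , 255.1694],
       [  0.    , 496.8492, 192.7104],
       [  0.    ,   0.    ,   1.    ]]), 'world_from_camera': array([[ 0.8822,  0.3169, -0.3482,  0.2265],
       [-0.4706,  0.5687, -0.6746, -0.5971],
       [-0.0157,  0.759 ,  0.6509,  0.6756],
       [ 0.    ,  0.    ,  0.    ,  1.    ]])}
```

View pics/top0.png

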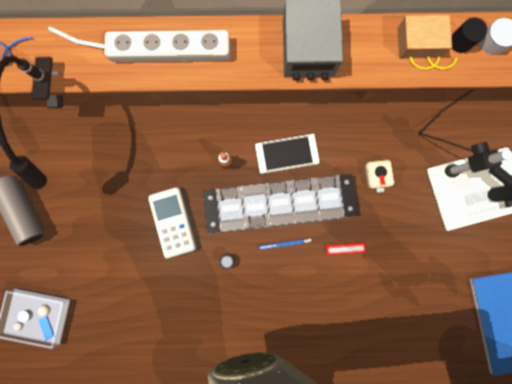

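View pics/side0.png

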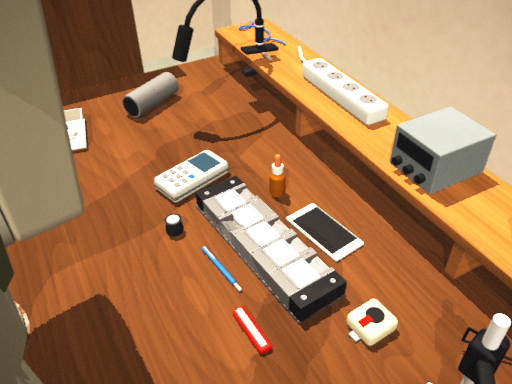

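The top view shows the rack with its left block around (211,210) and right block around (349,196). The loupe is at (228,261), the pen at (285,244) and the knife at (346,249). Next I'll fit the rack pose from depth and take a closer look.

```bash
cat >h.py <<'E'
import numpy as np,cv2
from workcell import *
def world(d,c):
    K,T=c["mtx"],c["world_from_camera"]
    v,u=np.mgrid[:d.shape[0],:d.shape[1]]
    P=np.stack([(u-K[0,2])/K[0,0]*d,-(v-K[1,2])/K[1,1]*d,-d],-1)
    return P@T[:3,:3].T+T[:3,3]
def pix(P,c):
    K,T=c["mtx"],c["world_from_camera"]
    q=(np.atleast_2d(P)-T[:3,3])@T[:3,:3]
    return np.c_[K[0,0]*q[:,0]/-q[:,2]+K[0,2],K[1,1]*q[:,1]/q[:,2]+K[1,2]]
E
python3 - <<'E'
from h import *
for n in("top","side"):
    d=np.load(f"pics/{n}0.npy");W=world(d,calibration(n));
    img=cv2.imread(f"pics/{n}0.png")
    m=(d>0)&(W[...,2]>.026)&(W[...,2]<.048)&(W[...,0]>.35)&(W[...,0]<.65)&(abs(W[...,1])<.3)
    l,lab,st,ce=cv2.connectedComponentsWithStats(m.astype(np.uint8))
    i=1+np.argmax(st[1:,4]);
    for j in range(1,l):
        if st[j,4]>60: print(n,st[j],ce[j])
    mm=lab==i
    p=W[mm]; r=cv2.minAreaRect(p[:,:2].astype(np.float32)*1000); print(n,r,np.median(p[:,2]), cv2.boxPoints(r))
    for nm,(x,y) in dict(bench=(.45,0)).items():
        mb=(abs(W[...,0]-x)<.2)&(abs(W[...,1]-y)<.25)&(W[...,2]<.015)&(d>0);print("bench z",np.median(W[mb][:,2]))
c=cv2.imread("pics/top0.png")[165:240,195:365];a=cv2.resize(c,None,fx=4.7,fy=4.7,interpolation=2)
cv2.imwrite("pics/c1.png",a[:350])
c=cv2.imread("pics/side0.png")[170:320,185:350];cv2.imwrite("pics/c2.png",cv2.resize(c,None,fx=4,fy=4,interpolation=2))
E
```

```text
top [367 160  27  28 529] [380.36862004 173.33270321]
top [ 203  174  155   59 6179] [279.62938987 202.99498301]
top [ 149  187   47   71 2088] [171.56704981 222.24377395]
top [220 254  14  15 169] [226.46153846 261.21301775]
top ((529.2982788085938, -36.94102478027344), (95.89081573486328, 340.9939270019531), 5.9004716873168945) 0.03863263500622227 [[ 464.07965  127.72382]
 [ 499.1341  -211.46352]
 [ 594.5169  -201.60587]
 [ 559.46246  137.58147]]
bench z 0.0011940648375008411
side [ 155  150   73   44 1486] [190.36810229 171.00538358]
side [270 172  16  16 159] [277.37735849 180.87421384]
side [ 196  175  151  138 7635] [271.35442043 243.8043222 ]
side [165 213  17  13 164] [172.96341463 218.84146341]
side [350 299  47  37 838] [372.83651551 316.51670644]
side ((529.3807373046875, -39.48719787597656), (97.45184326171875, 342.5227355957031), 5.758828163146973) 0.03699314785574259 [[ 463.71616  126.02061]
 [ 498.0853  -214.77345]
 [ 595.0453  -204.995  ]
 [ 560.67615  135.79906]]
bench z -0.0004956548568730845
```

View pics/c1.png

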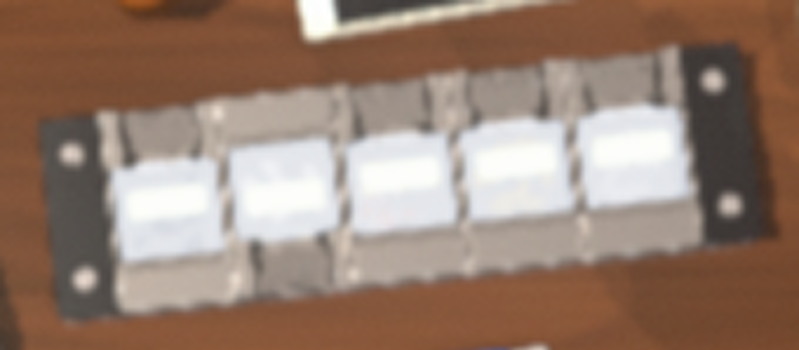

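View pics/c2.png

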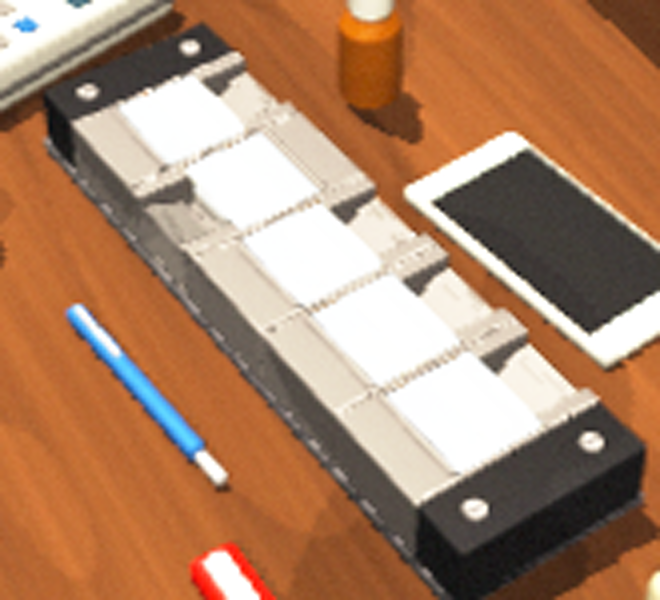

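The notch facing the robot is in the second box from the left (rack y = +56). It shows in the top crop at about (290,265) and in the side crop at about (180,215). The fitted rack pose is a centre of about (0.5293, -0.038) m and a yaw of about 5.8°. I'll close the gripper and turn the tool so the fingertip's 22 mm width lies along the row.

drive_tool:
  deltas:
    - [[255,0.04,-0.03,0.004,0,0,-9],[255,0.08,-0.06,0.008,0,0,-18],[255,0.12,-0.09,0.012,0,0,-27],[255,0.16,-0.12,0.016,0,0,-36],[255,0.2,-0.15,0.02,0,0,-45],[255,0.24,-0.18,0.024,0,0,-54],[255,0.28,-0.21,0.027,0,0,-63],[255,0.32,-0.24,0.03,0,0,-72],[255,0.343,-0.26,0.03,0,0,-79],[255,0.343,-0.26,0.03,0,0,-79],[255,0.343,-0.26,0.03,0,0,-79]]
  newtons: 40

```text
clock: 1.48
tcp_pos: [0.4202, -0.2003, 0.2011]
orientation: [-0.0, 0.669, 0.744, -0.0]
wrist_force: [1.1, -0.5, 0.1]
finger_gap: 0.0001
grip_force: 0.0
```

drive_tool:
  deltas:
    - [[255,0.05,0.012,0.01,0,0,0],[255,0.1,0.024,0.02,0,0,0],[255,0.15,0.036,0.03,0,0,0],[255,0.2,0.048,0.04,0,0,0],[255,0.25,0.06,0.05,0,0,0],[255,0.29,0.07,0.06,0,0,0],[255,0.308,0.074,0.07,0,0,0],[255,0.308,0.074,0.07,0,0,0],[255,0.308,0.074,0.07,0,0,0]]

```text
clock: 2.6
tcp_pos: [0.4615, 0.1128, 0.1315]
orientation: [0.0, 0.669, 0.743, -0.0]
wrist_force: [-0.3, -0.1, 0.3]
finger_gap: -0.0001
grip_force: 0.0
```

```bash
python3 - <<'E'
from h import *
s=get_state();t=s["tcp_pos"];print(t,s["orientation"])
n="wrist";c=calibration(n);p,d=read_camera(n);img=p[:,:,::-1].copy();cv2.imwrite("pics/w1.png",img)
W=world(d,c);m=(d>0)&(abs(W[...,2]-.038)<.008)
l,lab,st,ce=cv2.connectedComponentsWithStats(m.astype(np.uint8))
for j in range(1,l):
    if st[j,4]>500:
        q=W[lab==j];r=cv2.minAreaRect(q[:,:2].astype(np.float32)*1000);print(st[j],r,np.median(q[:,2]));print(cv2.boxPoints(r))
E
```

```text
[0.46147137 0.11277466 0.13145032] [ 1.82345766e-04  6.69073390e-01  7.43196290e-01 -1.99012919e-04]
[  198     6   194   125 16930] ((489.37841796875, 209.89837646484375), (145.24595642089844, 69.84095764160156), 16.069278717041016) 0.03233241907182215
[[409.92703 223.35243]
 [429.25894 156.24031]
 [568.82983 196.44432]
 [549.4979  263.55646]]
[ 253  170  115  112 9265] ((517.8606567382812, 81.24761962890625), (96.1217041015625, 105.50768280029297), 5.734174728393555) 0.03816829822273293
[[464.76947  128.93558 ]
 [475.3111    23.955835]
 [570.95184   33.55966 ]
 [560.4102   138.5394  ]]
[159 192  37  33 710] ((400.5323181152344, 85.9613037109375), (32.281646728515625, 30.609329223632812), 0.9954543709754944) 0.030701318041160802
[[384.12802  100.98324 ]
 [384.65982   70.37853 ]
 [416.9366    70.93937 ]
 [416.40482  101.544075]]
[409 215  40  37 510] ((621.3887939453125, 91.32107543945312), (32.520076751708984, 16.403072357177734), 66.0266342163086) 0.03899149715244664
[[607.28815   79.7961  ]
 [622.2762    73.13133 ]
 [635.48944  102.846054]
 [620.5014   109.51082 ]]
```

View pics/w1.png

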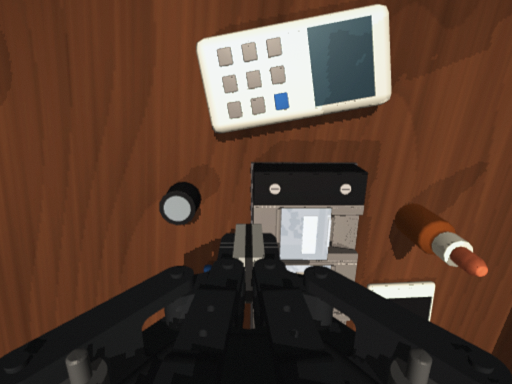

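The wrist view agrees with the rack pose: the left block's front corner is at about (253,165)–(253,205), and the shut fingertips at about (248,228). Next I'll measure the tip footprint.

```bash
python3 - <<'E'
from h import *
s=get_state();t=s["tcp_pos"];c=calibration("wrist");p,d=read_camera("wrist")
W=world(d,c);a=np.deg2rad(5.85);X=np.array([np.cos(a),np.sin(a)]);Y=np.array([-X[1],X[0]])
q=(W-t)
for z0 in(-.004,0.002,.006,.012,.02,.03):
    m=(d>0)&(abs(q[...,2]-z0)<.003)&(np.hypot(q[...,0],q[...,1])<.06)
    r=q[m][:,:2]
    if len(r): print(z0,len(r),"x",np.round([(r@X).min(),(r@X).max()],4),"y",np.round([(r@Y).min(),(r@Y).max()],4))
K,T=c["mtx"],c["world_from_camera"];print(np.round(T,3))
E
```

```text
0.002 30 x [-0.0059  0.007 ] y [0.0114 0.0121]
0.006 160 x [-0.0119  0.0125] y [0.0073 0.0125]
0.012 285 x [-0.0129  0.0141] y [0.0071 0.0126]
0.02 347 x [-0.0131  0.0141] y [0.0071 0.0126]
0.03 347 x [-0.0132  0.0142] y [0.0072 0.0129]
[[ 0.995 -0.1   -0.031  0.454]
 [ 0.104  0.952  0.287  0.187]
 [ 0.001 -0.289  0.957  0.274]
 [ 0.     0.     0.     1.   ]]
```

The tip tapers to about ±6.5 mm at its very end, so a TCP at rack x = -43 mm is right for both sliding and pressing.

drive_tool:
  deltas:
    - [[255,0,0.009,0.02,0,0,0],[255,0,0.009,0.045,0,0,0],[255,0,0.009,0.07,0,0,0],[255,0,0.009,0.085,0,0,0],[255,0,0.009,0.089,0,0,0],[255,0,0.009,0.09,0,0,0],[255,0,0.009,0.091,0,0,0],[255,0,0.009,0.091,0,0,0]]

```text
clock: 3.7
tcp_pos: [0.4707, 0.115, 0.0408]
orientation: [0.0, 0.668, 0.744, 0.0]
wrist_force: [-0.1, 0.4, 0.2]
finger_gap: -0.0002
grip_force: 0.0
```

drive_tool:
  deltas:
    - [[255,0,0,0.001,0,0,0],[255,0,0,0.002,0,0,0],[255,0,0,0.003,0,0,0],[255,0,0,0.003,0,0,0]]

```text
clock: 4.2
tcp_pos: [0.4703, 0.115, 0.038]
orientation: [0.0, 0.668, 0.744, 0.0]
wrist_force: [-1.1, -0.3, 8.5]
finger_gap: -0.0001
grip_force: 3.9
```

drive_tool:
  deltas:
    - [[255,-0.004,0,0.003,0,0,0],[255,-0.008,0,0.003,0,0,0],[255,-0.012,0,0.003,0,0,0],[255,-0.016,0,0.003,0,0,0],[255,-0.02,0,0.003,0,0,0],[255,-0.02,0,0.003,0,0,0]]

```text
clock: 4.95
tcp_pos: [0.4755, 0.0986, 0.038]
orientation: [0.0, 0.667, 0.745, 0.005]
wrist_force: [-3.7, 11.8, 24.6]
finger_gap: 0.0002
grip_force: 12.3
```

I added the 3 mm press a second time, because offsets restart with each call. That put 25 N on the edge, so I'm easing it back.

drive_tool:
  deltas:
    - [[255,0,0,-0.0015,0,0,0],[255,0,0,-0.003,0,0,0],[255,0,0,-0.003,0,0,0]]

```text
clock: 5.32
tcp_pos: [0.4732, 0.0953, 0.038]
orientation: [0.001, 0.668, 0.744, 0.001]
wrist_force: [-0.4, 1.8, 8.7]
finger_gap: 0.0005
grip_force: 4.3
```

drive_tool:
  deltas:
    - [[255,-0.005,0,0,0,0,0],[255,-0.01,0,0,0,0,0],[255,-0.015,0,0,0,0,0],[255,-0.02,0,0,0,0,0],[255,-0.025,0,0,0,0,0],[255,-0.03,0,0,0,0,0],[255,-0.035,0,0,0,0,0],[255,-0.04,0,0,0,0,0],[255,-0.045,0,0,0,0,0],[255,-0.05,0,0,0,0,0]]

```text
clock: 6.58
tcp_pos: [0.4782, 0.0468, 0.038]
orientation: [-0.001, 0.668, 0.744, 0.002]
wrist_force: [-0.5, 7.2, 10.3]
finger_gap: 0.0003
grip_force: 5.0
```

drive_tool:
  deltas:
    - [[255,-0.005,0,0,0,0,0],[255,-0.01,0,0,0,0,0],[255,-0.014,0,0,0,0,0],[255,-0.018,0,0,0,0,0],[255,-0.022,0,0,0,0,0],[255,-0.026,0,0,0,0,0],[255,-0.029,0,0,0,0,0],[255,-0.029,0,0,0,0,0]]

```text
clock: 7.58
tcp_pos: [0.4805, 0.0162, 0.0369]
orientation: [-0.0, 0.669, 0.744, -0.0]
wrist_force: [0.4, 0.4, -0.4]
finger_gap: -0.0005
grip_force: 0.0
```

The tip has dropped off the edge and is free of force at rack y ≈ 57.6, so it's in the notch. Now I'll press the key.

drive_tool:
  deltas:
    - [[255,-0.0015,0,0.002,0,0,0],[255,-0.0015,0,0.004,0,0,0],[255,-0.0015,0,0.006,0,0,0],[255,-0.0015,0,0.007,0,0,0],[255,-0.0015,0,0.008,0,0,0],[255,-0.0015,0,0.008,0,0,0]]

```text
clock: 8.32
tcp_pos: [0.4806, 0.0151, 0.0292]
orientation: [-0.0, 0.668, 0.744, -0.0]
wrist_force: [-3.3, -0.7, 3.9]
finger_gap: 0.0
grip_force: 1.9
```

drive_tool:
  deltas:
    - [[255,0,0,0.001,0,0,0],[255,0,0,0.002,0,0,0],[255,0,0,0.003,0,0,0],[255,0,0,0.003,0,0,0]]

```text
clock: 8.82
tcp_pos: [0.4806, 0.015, 0.0262]
orientation: [-0.0, 0.668, 0.744, -0.0]
wrist_force: [-3.3, -0.9, 4.7]
finger_gap: 0.0
grip_force: 2.6
```

```bash
python3 - <<'E'
from h import *
p,d=read_camera("side");c=cv2.resize(p[150:320,150:350,::-1],None,fx=3.5,fy=3.5,interpolation=2);cv2.imwrite("pics/s2.png",c)
E
```

```text
(no output)
```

View pics/s2.png

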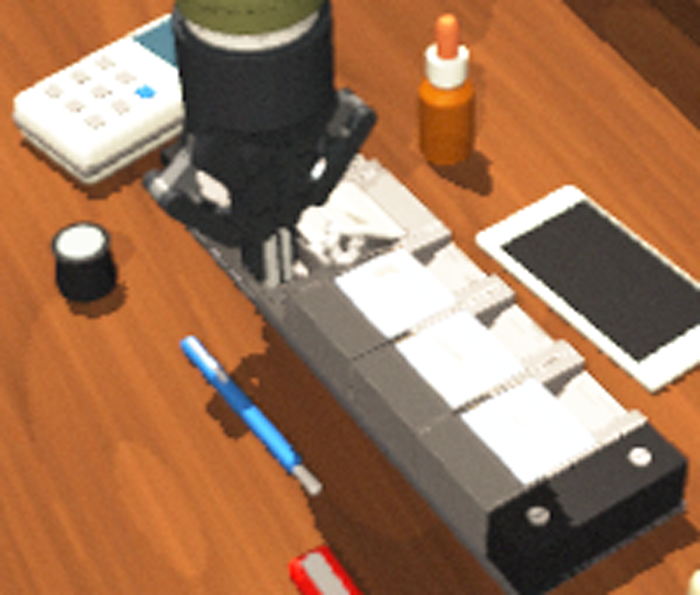

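The side view shows box 2's contents at about (345,225) in the crop. The lid is released and leaning on the hand, and the other lids are shut. I'll draw the hand back towards the robot and up.

drive_tool:
  deltas:
    - [[255,0,-0.004,-0.006,0,0,0],[255,0,-0.01,-0.015,0,0,0],[255,0,-0.02,-0.025,0,0,0],[255,0,-0.035,-0.035,0,0,0],[255,0,-0.05,-0.05,0,0,0],[255,0,-0.07,-0.075,0,0,0],[255,0,-0.085,-0.1,0,0,0],[255,0,-0.095,-0.14,0,0,0],[255,0,-0.095,-0.18,0,0,0],[255,0,-0.095,-0.18,0,0,0],[255,0,-0.095,-0.18,0,0,0],[255,0,-0.095,-0.18,0,0,0]]

```text
clock: 10.38
tcp_pos: [0.3854, 0.0051, 0.2052]
orientation: [-0.001, 0.668, 0.744, -0.001]
wrist_force: [-0.5, -0.1, -1.3]
finger_gap: 0.0003
grip_force: 0.0
```

```bash
python3 - <<'E'
from h import *
p,d=read_camera("side");c=cv2.resize(p[150:320,150:350,::-1],None,fx=3.5,fy=3.5,interpolation=2);cv2.imwrite("pics/s3.png",c)
E
```

```text
(no output)
```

View pics/s3.png

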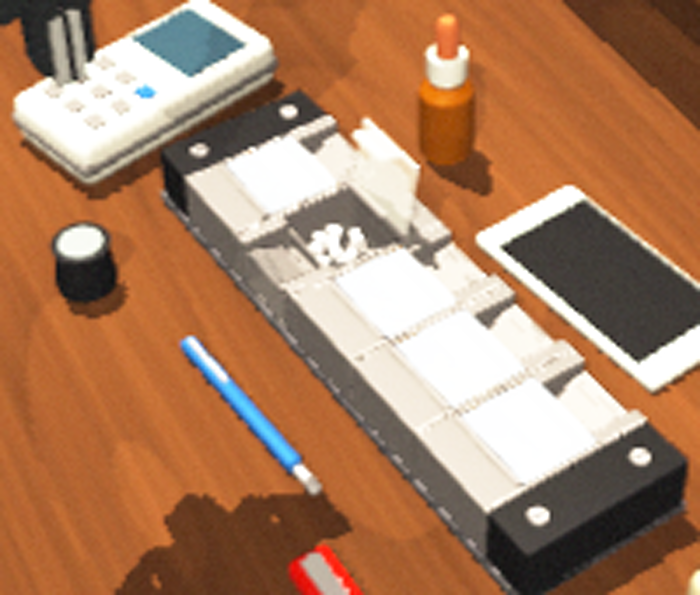

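The lid of box 2 now stands fully open at about (390,175), the other four are shut, nothing has been disturbed, and the hand is clear.

```bash
python3 -c "
from workcell import *
print(hand_in())"
```

```text
the job is handed in; nothing more can be done
None
```

The second box from the left is open and the job is handed in: the fingertip ran from the left end block along the edge to the notch and pressed the key, the other four lids stayed shut, and nothing lying around was moved; the edge press briefly reached about 25 N early in the run before I eased it back.

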